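# Balance a rod-rest bar on the fulcrum and mark it with its hanger saddle

## Robot

A 6-joint arm with a two-finger parallel gripper is mounted at the origin on the work surface. World frame = base frame: x ahead of the robot, y to its left, z up, the work surface at z = 0. Lengths are in m, angles in rad, forces in N, time in s.
With the tool pointing down it reaches from about 0.375 to 0.9 m from the base axis. Payload 3.1 kg.
Tool frame: the origin (TCP) lies midway between the tips of the shut fingers; the grasp point (between the pads) lies 19 mm behind it (manip.hold_point_z is the distance from the TCP to the grasp point, in m); x points along the fingers, y is the direction in which the jaws open and shut, and the axes are right-handed (so a half turn about x gives the same grasp; the last joint's range is limited). The gripper opens to 85 mm and grips with 20 to 120 N. Pads are 22 mm wide; open, the fingers measure 114 mm over their backs; the gripper's body (76 mm by 85 mm) begins 54 mm behind the grasp point. The pads swing forward as they close: fully open they stand 13 mm farther back than shut.
Start: joints at [0.953, 0.527, 1.433, -0, 1.181, -0.178], TCP at [0.266, 0.566, 0.231] pointing down, gripper open.
Joint ranges: [-3.08, 3.08], [-0.75, 2.2], [0.22, 2.44], [-1.43, 4.57], [0, 2.65], [-2.85, 2.85]. Speed limits (rad/s): [2.79, 2.79, 3.14, 3.14, 3.14, 3.14].

## Interface

Orientations are given as a unit quaternion [x, y, z, w].
In Python, from station import manip, snapshot gives the robot as it stands.
- The arm moves only by the shell command python3 -m crank 'ROWS' [FORCE]. ROWS is JSON, a list of rows, each a list of 5 numbers: the finger opening in m, from 0 to 0.0854, then the shift along the tool's x, y, z in m, then the turn about the tool's x in rad. In form: [[grip, tx, ty, tz, yaw], ...]. A call has 1 to 5 rows; each row shifts and turns the commanded pose from where the row before left it, along the tool's axes as they then stand; what a row does not reach is not made up. A row lasts 1/10 s, in which the tool goes at most 50 mm and 8.59 degrees, less where a joint would pass 70% of its speed; a pose out of reach is approached as far as the arm can. A call is refused whole if a number of a shift passes 0.05 or a number of a turn 0.15, either way. A call with a gripper value outside its range is refused whole. The fingers move at their own pace and stop on an object; FORCE is the grip in N (left out, the last holds). Time passes only in rows, so rows that do not move let the fingers close. It gives the time, the measured TCP pose, the force and the opening at its end, in the units of the state.
- manip.sense(): the state, without advancing time (a new reading comes with each control period).
- snapshot(name): name is "side" or "top" or "wrist"; returns a dict with "image" (384x512x3 uint8, blue, green, red), "range_z" (384x512 float32, m along the optical axis (not along the pixel's ray), 0 where there is no reading), "vertical_fov" (degrees; the focal length in pixels is half the picture's height over the tangent of half this angle, whatever the lens; pixels are square), "cx", "cy" (the principal point, pixels), "distortion" ([k1, k2, p1, p2, k3] as OpenCV has them; the pictures are not rectified), "extrinsics" (4x4, takes a point from world to camera coordinates); the wrist camera has in their place "T_tool_cam" (4x4, takes a point from camera to tool coordinates, whose origin is the TCP and whose axes are the tool frame's). Camera axes: x right, y up, looking along -z (the intrinsics and any distortion apply to the point x, -y, -z); pixel columns grow to the right and rows downward; lengths in m; the calibration is good to about 2 mm. A picture is of the moment at which its call begins: read the wrist's pose just before it.
- manip.sign_off(): hands the job in, once; it reports no verdict.
The state is a dict: "t": time; "q": joint angles; "qd": joint speeds; "tau": joint torques, N m; "tcp_pos": TCP position; "tool_rot": TCP orientation; "force": force on the tool from outside, world axes, zero at the start; "ft_torque": the same for the moment, N m; "finger_gap": opening from 0.0 (shut) to 1.0 (fully open).
Only numpy, scipy, OpenCV 4.12 (cv2) and the standard library are available. Lean on these libraries where they do the work, as an engineer would, in place of code of your own. Each camera call takes 0.05 s, during which the arm holds its last target.

## Task

Slide the rod-rest bar lengthwise over the balance stand until it tips up off its low tail rest and, let go, stays level by itself on the narrow fulcrum in the middle, clear of both low rests. Then mark that balance point: set the hanger saddle squarely astride the bar, fully down and centred over the fulcrum, and leave the bar still balanced level. Push and press gently, never lift the bar off the stand, and leave the other things on the table where they are.

Things in the scene. Friction and masses are not known exactly. Their poses are not given: they have to be found in the camera images.
- stand: Balance stand, fixed: dark steel baseplate 300 x 90 x 12 mm carrying a fulcrum block in the middle and two lower grey U-shaped rests. Origin: centre of its underside, on the table; x runs along the rod-rest bar's sliding direction, from the tail rest to the head rest; z up.
- fulcrum (a point): Centre of the flat top of the stand's fulcrum, a steel block whose top is 16 mm long (along the stand's x), 24 mm wide and 70 mm above the table; axes of the stand.
- tail_rest (a point): Middle of the floor of the tail rest, 120 mm from the fulcrum (stand -x), 60 mm above the table, 10 mm lower than the fulcrum's top. The rest is 30 mm long; its side cheeks are 30 mm apart, their tops 78 mm above the table, and keep the bar in line.
- head_rest (a point): Middle of the floor of the head rest, 120 mm from the fulcrum (stand +x), of the same shape and height as the tail rest.
- rest_bar: Rod-rest bar: loose aluminium tube 370 x 24 x 14 mm, about 0.55 kg, a black plug at the tail, a V-fork at the head. Origin: mid-length of its underside; x from tail to head, z up. At the start its tail lies down in the tail rest, about 0.08 rad nose-up, bearing on the fulcrum's edge. Left alone it tips to tail-down, level or nose-down (0.08 rad) as its balance point is behind, over or past the fulcrum's top.
- bar_mid (a point): Centre of the bar's tube (mid-length, half-way up its 14 mm); axes of the bar. The bar is weighted unseen inside: its balance point is within 45 mm of here, towards either end, and the bar must slide 15 to 130 mm towards its head (stand +x) to bring it over the fulcrum.
- bar_tail (a point): Centre of the flat end face at the tail of the tube, 185 mm from bar_mid; axes of the bar. The free end to push on. A finger against it can by friction keep the bar from tipping: back off to see how it lies.
- bar_head (a point): Centre of the flat end face at the head of the tube; axes of the bar. The V-fork stands on the tube from 14 to 36 mm behind this face, 61 mm wide over the prongs and up to 62 mm above the tube's underside. May be pushed to send the bar back.
- saddle_mid (a point): Hanger saddle: loose steel U-clip, 60 g, standing legs down on the table; its centre, 28 mm above the leg ends. x lies along the tube when fitted (either way round). 24 mm (x) x 38 mm (y), 56 mm high; legs 12 mm deep, 28 mm apart inside; roof 6 mm thick. To grip: an upright tab 22 mm (x) x 10 mm (y), 18 to 56 mm above the leg ends. Fully down, this point is 30 mm above the tube's underside.
- bottle_a: Bystander: small bottle, 32 mm across, 85 mm high, standing near the saddle, on either side of it. Origin at its underside.
- bottle_b: Bystander: small bottle, 32 mm across, 85 mm high. Origin at its underside.
- bottle_c: Bystander: bottle, 36 mm across, 120 mm high. Origin at its underside.
- carton_small: Bystander: carton 90 x 70 x 50 mm. Origin at its underside.
- spool: Bystander: grey line spool, 60 mm across, 30 mm high. Origin at its underside.
- driver: Bystander: screwdriver lying on the table.
Things that resemble listed ones, but are neither listed nor needed, are in the scene too. There is more than one size of the part that bears saddle_mid; the job needs the smallest.

How it is judged:
On the way:
1. the bar, let go and without the saddle, lies level on the fulcrum (angle between rest_bar's own z axis and vertical below 0.03 rad and z of bar_mid in the frame of stand between 0.07 and 0.084 m and y of bar_mid in the frame of stand between -0.008 and 0.008 m and contact force between rest_bar and the fingers below 0.05 N and linear speed of rest_bar below 0.02 m/s and contact force between rest_bar and saddle below 0.01 N and distance between saddle_mid and bar_mid above 0.06 m), for 0.3 s.
At the end, for the whole second after the job is handed in: The bar lies at rest on the fulcrum, level within 0.03 rad and in line with the stand (within 8 mm); the saddle sits astride it, down on its top face (within 2 mm), square (within 0.15 rad) and with its centre within 7 mm of the fulcrum's centre along the stand (angle between rest_bar's own z axis and vertical below 0.03 rad and z of bar_mid in the frame of stand between 0.07 and 0.084 m and y of bar_mid in the frame of stand between -0.008 and 0.008 m and x of saddle_mid in the frame of stand between -0.007 and 0.007 m and y of saddle_mid in the frame of rest_bar between -0.004 and 0.004 m and z of saddle_mid in the frame of rest_bar between 0.0275 and 0.032 m and angle between the x axis of saddle_mid and the x axis of rest_bar, either way round below 0.15 rad and angle between saddle_mid's own z axis and vertical below 0.06 rad and linear speed of each of rest_bar, saddle below 0.01 m/s and angular speed of rest_bar below 0.15 rad/s); the robot touches nothing.
It fails at once if the fingers push on the bar with more than 25 N (contact force between rest_bar and the fingers above 25 N).
It fails at once if the saddle is pressed on the bar with more than 40 N (contact force between saddle and rest_bar above 40 N).
It fails at once if the bar is lifted or knocked off the stand (z of bar_mid in the frame of stand above 0.1 m or z of bar_mid in the frame of stand below 0.055 m or y of bar_mid in the frame of stand above 0.02 m or y of bar_mid in the frame of stand below -0.02 m).
It fails at once if another thing on the table is moved by more than 30 mm (distance of any of bottle_a, bottle_b, bottle_c, carton_small, spool, driver from where it was at the start of the episode above 0.03 m).
It also fails if it takes over 72 s, if anything falls off the work surface, if the arm or the gripper's body presses on something with over 40 N, if the wrist force passes 120 N, or if a joint passes its speed limit or range.

## Working session

There is one attempt and no reset: what is moved stays moved. The work goes in short steps, Python scripts to look and compute and a shell command to move; the robot and the scene stay as the last step left them, time stands still between calls to the robot, and variables do not carry over. Pictures are saved under pics/ and viewed, and the job is handed in when it is done.

```bash
ls; mkdir -p pics
python3 - <<'E'
from station import manip, snapshot
import cv2
s=manip.sense();print({k:(s[k]) for k in s}, manip.hold_point_z)
for n in ("side","top","wrist"):
    d=snapshot(n);cv2.imwrite(f"pics/{n}0.png",d["image"]);print(n,d["vertical_fov"],d["cx"],d["cy"],d["distortion"],d.get("extrinsics"),d.get("T_tool_cam"))
E
```

```text
pics
{'t': 0.0, 'q': array([ 9.52494747e-01,  5.28457715e-01,  1.43390888e+00, -2.47644444e-05,
        1.18143346e+00, -1.78501697e-01]), 'qd': array([-0.00049922,  0.0015311 ,  0.00112126,  0.00029782,  0.00019507,
        0.00025896]), 'tau': array([ 7.27804963e-04, -4.42342329e+01, -1.78025579e+01, -3.56753608e-04,
        8.53006291e-03, -3.13714793e-05]), 'tcp_pos': array([0.26564936, 0.56492745, 0.23033674]), 'tool_rot': array([ 0.1535168 ,  0.69037475, -0.15496171,  0.68978414]), 'force': array([-0.41968288,  0.03282217, -0.35523042]), 'ft_torque': array([0.00897519, 0.02611297, 0.0025532 ]), 'finger_gap': 1.0020146361688895} 0.0187
side 50.56671837701067 259.5192430862948 195.82011717143484 [-0.11119667  0.          0.          0.          0.        ] [[-0.98457255 -0.1749536   0.00284988  0.53811127]
 [ 0.11142462 -0.61433127  0.78114125 -0.11410438]
 [-0.1349127   0.76940778  0.62434784 -1.06734344]
 [ 0.          0.          0.          1.        ]] None
top 56.50911546227432 252.5233852205799 186.69865395703508 [-0.11479596  0.          0.          0.          0.        ] [[ 0.00269575 -0.99983     0.01824035  0.02992561]
 [ 0.99575339  0.00436237  0.09195736 -0.54275195]
 [-0.0920213   0.01791499  0.99559587 -1.21194162]
 [ 0.          0.          0.          1.        ]] None
wrist 62.822892283114044 255.34617275363914 183.4683081170163 [-0.03904281  0.          0.          0.          0.        ] None [[ 5.75965137e-04  3.17510154e-01 -9.48254697e-01 -1.42468193e-01]
 [ 9.99999831e-01 -2.60573802e-04  5.20145287e-04  1.37055156e-03]
 [-8.19389215e-05 -9.48254836e-01 -3.17510250e-01 -8.15220561e-02]
 [ 0.00000000e+00  0.00000000e+00  0.00000000e+00  1.00000000e+00]]
```

View pics/side0.png

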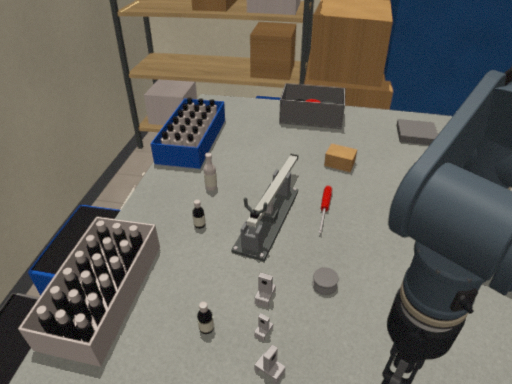

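View pics/top0.png

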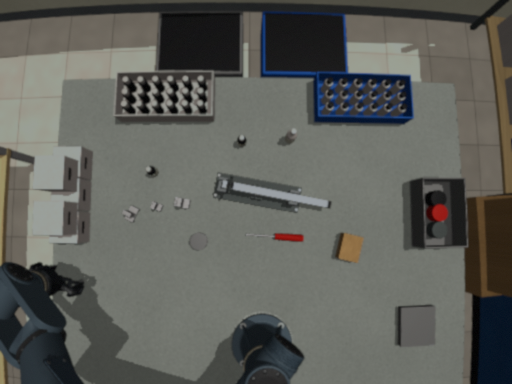

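View pics/wrist0.png

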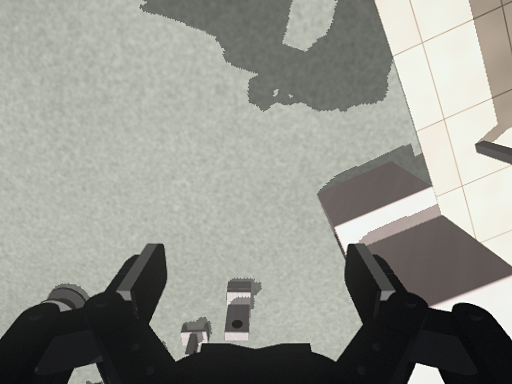

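```bash
cat > h.py <<'E'
import numpy as np, cv2
from scipy.spatial.transform import Rotation as R
from station import manip, snapshot
def intr(d):
    h=d["image"].shape[0]; f=h/2/np.tan(np.radians(d["vertical_fov"])/2)
    return np.array([[f,0,d["cx"]],[0,f,d["cy"]],[0,0,1.]]), np.array(d["distortion"],float)
def T_wc(d,s=None):
    if d.get("extrinsics") is not None: return np.linalg.inv(d["extrinsics"])
    T=np.eye(4);T[:3,:3]=R.from_quat(s["tool_rot"]).as_matrix();T[:3,3]=s["tcp_pos"]
    return T@d["T_tool_cam"]
def cloud(d,s=None):
    K,D=intr(d);z=d["range_z"];h,w=z.shape
    uv=np.stack(np.meshgrid(np.arange(w),np.arange(h)),-1).reshape(-1,1,2).astype(np.float64)
    n=cv2.undistortPoints(uv,K,D).reshape(h,w,2)
    P=np.stack([n[...,0]*z,-n[...,1]*z,-z],-1)
    T=T_wc(d,s); P=P@T[:3,:3].T+T[:3,3]; P[z==0]=np.nan
    return P
def proj(d,pts,s=None):
    K,D=intr(d);T=np.linalg.inv(T_wc(d,s));p=np.atleast_2d(pts)@T[:3,:3].T+T[:3,3]
    return cv2.projectPoints(p*[1,-1,-1],np.zeros(3),np.zeros(3),K,D)[0].reshape(-1,2)
def zoom(d,u0,v0,u1,v1,k,name):
    cv2.imwrite(f"pics/{name}.png",cv2.resize(d["image"][v0:v1,u0:u1],None,fx=k,fy=k,interpolation=cv2.INTER_CUBIC))
E
python3 - <<'E'
from h import *
d=snapshot("top");P=cloud(d)
np.savez("top0.npz",P=P,im=d["image"])
for u,v in [(130,213),(156,206),(182,202),(150,170),(198,240),(220,185),(328,204),(270,193)]:
    print(u,v,P[v,u].round(3))
print("table",np.nanmedian(P[260:300,180:220,2]))
zoom(d,100,140,350,260,3.2,"topz");
d=snapshot("side");P=cloud(d);zoom(d,180,130,350,384,2.3,"sidez");np.savez("side0.npz",P=P,im=d["image"])
E
```

```text
130 213 [0.448 0.439 0.077]
156 206 [0.474 0.362 0.038]
182 202 [0.488 0.272 0.044]
150 170 [0.592 0.375 0.081]
198 240 [0.359 0.217 0.03 ]
220 185 [0.545 0.142 0.06 ]
328 204 [ 0.481 -0.221  0.069]
270 193 [ 0.517 -0.025  0.08 ]
table 0.0006764072745346628
```

View pics/topz.png

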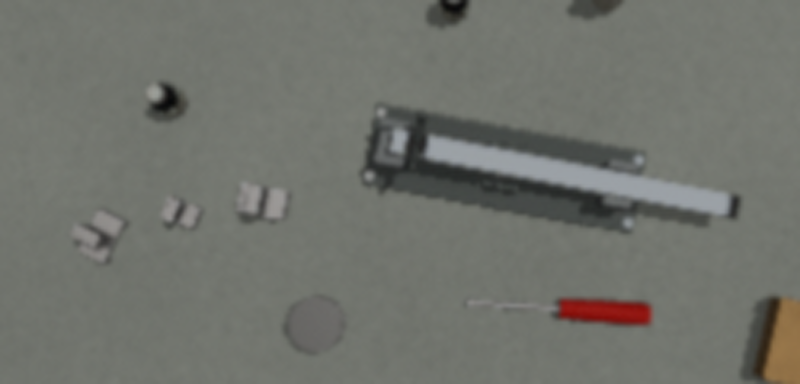

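View pics/sidez.png

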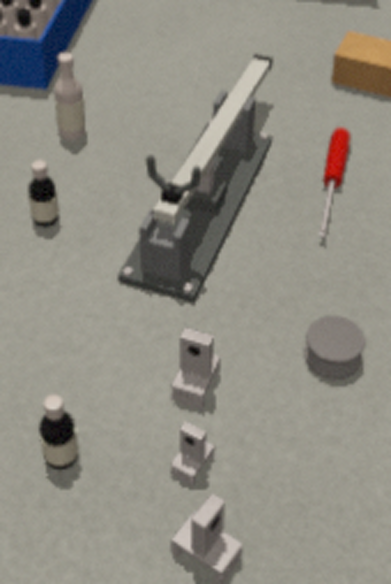

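Run:
```python
from h import *
top=np.load("top0.npz");side=np.load("side0.npz")
for nm,Q in (("top",top["P"]),("side",side["P"])):
    P=Q.reshape(-1,3);P=P[np.isfinite(P).all(1)]
    m=(P[:,2]>.008)&(P[:,2]<.017)&(P[:,0]>.4)&(P[:,0]<.64)&(P[:,1]>-.2)&(P[:,1]<.23)
    r=cv2.minAreaRect(P[m,:2].astype(np.float32)*1000);print(nm,"base",m.sum(),r)
    # bar
    c=np.array(r[0])/1000; 
    m=(P[:,2]>.062)&(P[:,2]<.11)&(P[:,0]>.42)&(P[:,0]<.62)&(P[:,1]>-.27)&(P[:,1]<.2)
    B=P[m];r=cv2.minAreaRect(B[:,:2].astype(np.float32)*1000);print("bar",m.sum(),r)
    # saddles
    for cx,cy in ((.448,.439),(.474,.362),(.488,.272)):
        m=(np.hypot(P[:,0]-cx,P[:,1]-cy)<.04)&(P[:,2]>.006); S=P[m]
        print("sad",m.sum(),np.percentile(S[:,2],99),cv2.minAreaRect(S[:,:2].astype(np.float32)*1000))
        T=S[S[:,2]>S[:,2].max()-.012]; print("  top",len(T),cv2.minAreaRect(T[:,:2].astype(np.float32)*1000))
    m=(np.hypot(P[:,0]-.59,P[:,1]-.375)<.035)&(P[:,2]>.006);print("bottle",P[m].min(0),P[m].max(0))
```

```text
top base 1220 ((503.7806396484375, 9.819412231445312), (407.7624206542969, 192.92886352539062), 87.73081970214844)
bar 936 ((515.0831298828125, -42.18379211425781), (386.4830322265625, 45.94810485839844), 79.84979248046875)
sad 183 0.08018473263744623 ((448.4511413574219, 441.8017578125), (51.725040435791016, 61.15156555175781), 66.92190551757812)
  top 42 ((447.48614501953125, 452.8819580078125), (29.786020278930664, 14.709007263183594), 67.45454406738281)
sad 95 0.06037474881396013 ((472.67706298828125, 363.3399658203125), (46.11439895629883, 71.62427520751953), 6.694067478179932)
  top 25 ((475.4649963378906, 367.4330749511719), (12.72324275970459, 21.091602325439453), 77.71208190917969)
sad 151 0.07958621529904675 ((487.0633544921875, 277.8332214355469), (57.010623931884766, 45.08631134033203), 57.421756744384766)
  top 42 ((487.4073486328125, 277.85968017578125), (13.64759635925293, 29.280004501342773), 79.70472717285156)
bottle [0.56646286 0.36392381 0.00620608] [0.60912373 0.39624956 0.09248885]
side base 1211 ((522.6829833984375, 16.931884765625), (300.0274658203125, 91.05167
[... 227 characters left out ...]
 52.25410079956055), 65.19017028808594)
  top 135 ((446.1646423339844, 454.1450500488281), (28.853181838989258, 13.601388931274414), 63.15768051147461)
sad 294 0.057032996395965076 ((473.2294006347656, 368.7784729003906), (38.951751708984375, 24.962284088134766), 67.25157165527344)
  top 79 ((473.423095703125, 368.785400390625), (12.83236312866211, 22.870141983032227), 74.97462463378906)
sad 474 0.075649864039776 ((484.3954162597656, 278.5345153808594), (53.2343635559082, 31.4395809173584), 78.3659896850586)
  top 107 ((484.93585205078125, 277.837158203125), (15.27944564819336, 29.65973472595215), 79.98511505126953)
bottle [0.57672977 0.36857516 0.00601013] [0.60833467 0.39868556 0.08694469]
```

```bash
cat >> h.py <<'E'
C=np.array([.5227,.0169]);A=np.radians(79.55);H=np.array([np.cos(A),np.sin(A)]);N=np.array([-H[1],H[0]])
def tostand(P): 
    q=np.asarray(P)[...,:2]-C; return np.stack([q@H,q@N,np.asarray(P)[...,2]],-1)
def toworld(p): p=np.asarray(p,float); return np.r_[C+p[0]*H+p[1]*N,p[2]]
def plan(target,s=None,yawdir=None):
    s=s or manip.sense(); M=R.from_quat(s["tool_rot"]).as_matrix()
    print("t",round(float(s["t"]),2),"tcp",s["tcp_pos"].round(4),"stand",tostand(s["tcp_pos"]).round(4),"yaw y-axis deg",np.degrees(np.arctan2(M[1,1],M[0,1])).round(2),"x",M[:,0].round(4),"F",s["force"].round(2),"gap",round(s["finger_gap"],3))
    if target is not None: print("  tool shift",(M.T@(np.asarray(target)-s["tcp_pos"])).round(4))
E
python3 - <<'E'
from h import *
plan(toworld([-.27,0,.2]))
M=R.from_quat(manip.sense()["tool_rot"]).as_matrix();print(M.round(3))
for n in("top","side"):
    P=np.load(n+"0.npz")["P"].reshape(-1,3);P=P[np.isfinite(P).all(1)];S=tostand(P)
    m=(abs(S[:,1])<.02)&(S[:,0]<-.14)&(S[:,0]>-.3)&(S[:,2]>.03);B=S[m]
    print(n,"tail",np.percentile(B[:,0],[0,.5,1,5]).round(4), "y at tail",np.median(B[:,1]))
    m=(abs(S[:,1])<.008)&(S[:,0]<.09)&(S[:,0]>-.22)&(S[:,2]>.055);B=S[m];f=np.polyfit(B[:,0],B[:,2],1);print("slope,top z at fulcrum",f, "y line",np.polyfit(B[:,0],B[:,1],1))
    m=(S[:,2]>.09)&(abs(S[:,1])<.05)&(S[:,0]>.05)&(S[:,0]<.25);print("fork x",np.percentile(S[m,0],[2,50,98]),S[m,1].min(),S[m,1].max())
E
```

```text
t 0.25 tcp [0.2659 0.5652 0.2308] stand [0.4927 0.352  0.2308] yaw y-axis deg 64.8 x [-6.e-04 -9.e-04 -1.e+00] F [-0.2   0.18  0.27] gap 0.996
  tool shift [ 0.0314 -0.6479  0.5346]
[[-0.001  0.426  0.905]
 [-0.001  0.905 -0.426]
 [-1.    -0.001 -0.   ]]
top tail [-0.2527 -0.2511 -0.2504 -0.2465] y at tail -0.003365266895258025
slope,top z at fulcrum [0.0838856  0.08608315] y line [ 5.82616109e-04 -2.56836217e-05]
fork x [0.05167711 0.08941616 0.11680695] -0.03317045706918103 0.024689143796569394
side tail [-0.2526 -0.2518 -0.2516 -0.2446] y at tail 0.0023863085644169942
slope,top z at fulcrum [0.08182409 0.0849263 ] y line [-0.00455962 -0.00035107]
fork x [0.06364485 0.09446574 0.1173347 ] -0.02841954183203393 0.028971556193026344
```

```bash
for i in 1 2 3; do python3 -m crank '[[0,0,-0.038,0.031,0],[0,0,-0.038,0.031,0],[0,0,-0.038,0.031,0],[0,0,-0.038,0.031,0],[0,0,-0.038,0.031,0]]' ; done; python3 -c "
from h import *
plan(toworld([-.29,0,.2]))"
```

```text
t: 0.75
tcp_pos: [0.3255, 0.3259, 0.2314]
tool_rot: [0.154, 0.69, -0.154, 0.69]
force: [1.0, -1.1, 0.1]
finger_gap: 0.142
t: 1.25
tcp_pos: [0.385, 0.0878, 0.2316]
tool_rot: [0.154, 0.69, -0.154, 0.69]
force: [1.4, 0.0, 0.5]
finger_gap: -0.001
t: 1.75
tcp_pos: [0.4442, -0.1504, 0.2315]
tool_rot: [0.155, 0.69, -0.154, 0.69]
force: [1.3, 0.7, 0.2]
finger_gap: 0.002
t 1.75 tcp [ 0.4442 -0.1504  0.2315] stand [-0.1788  0.0468  0.2315] yaw y-axis deg 64.76 x [ 5.e-04 -0.e+00 -1.e+00] F [1.25 0.69 0.24] gap 0.002
  tool shift [ 0.0315 -0.0956  0.0736]
```

```bash
python3 -m crank '[[0,0,-0.032,0.0245,0],[0,0,-0.032,0.0245,0],[0,0.01,-0.032,0.0245,0],[0,0,0,0,0.146],[0,0,0,0,0.146]]'; python3 -m crank '[[0,0,0,0,0.146],[0,0,0,0,0.146],[0,0,0,0,0.146],[0,0,0,0,0.146],[0,0,0,0,0.146]]';python3 -m crank '[[0,0,0,0,0.146],[0,0,0,0,0.146],[0,0,0,0,0]]';python3 - <<'E'
from h import *
plan(toworld([-.29,0,.055]))
s=manip.sense();d=snapshot("wrist");zoom(d,0,0,512,384,1.5,"w1")
d=snapshot("side");zoom(d,180,130,350,300,3.4,"s1")
E
```

```text
t: 2.25
tcp_pos: [0.4696, -0.2679, 0.2207]
tool_rot: [0.256, 0.66, -0.256, 0.659]
force: [0.3, -0.5, 0.1]
finger_gap: 0.0
t: 2.75
tcp_pos: [0.4697, -0.2663, 0.2213]
tool_rot: [0.474, 0.525, -0.474, 0.525]
force: [-0.0, 0.0, 0.5]
finger_gap: 0.003
t: 3.05
tcp_pos: [0.4697, -0.2663, 0.2213]
tool_rot: [-0.544, -0.452, 0.544, -0.452]
force: [-0.5, 0.8, -0.0]
finger_gap: 0.0
t 3.05 tcp [ 0.4697 -0.2663  0.2213] stand [-0.2881  0.0007  0.2213] yaw y-axis deg -10.47 x [-1.e-04  1.e-04 -1.e+00] F [-0.48  0.8  -0.04] gap 0.0
  tool shift [0.1663 0.0008 0.0019]
```

View pics/w1.png

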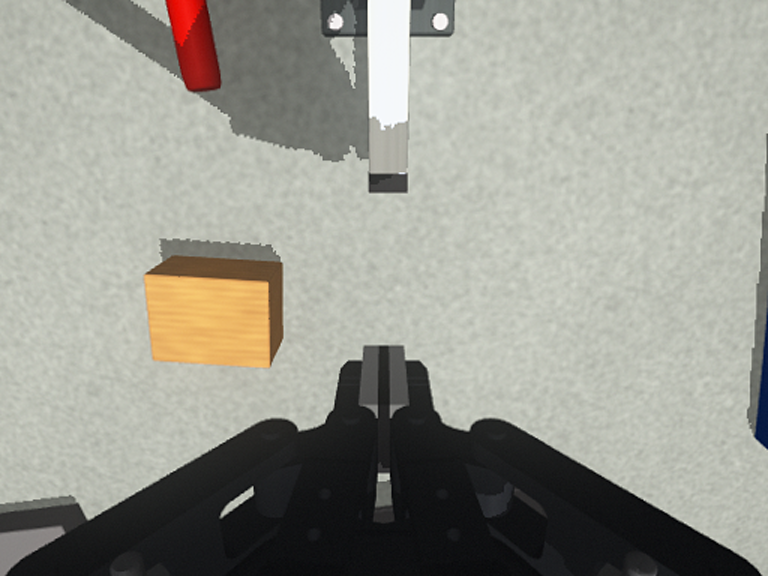

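View pics/s1.png

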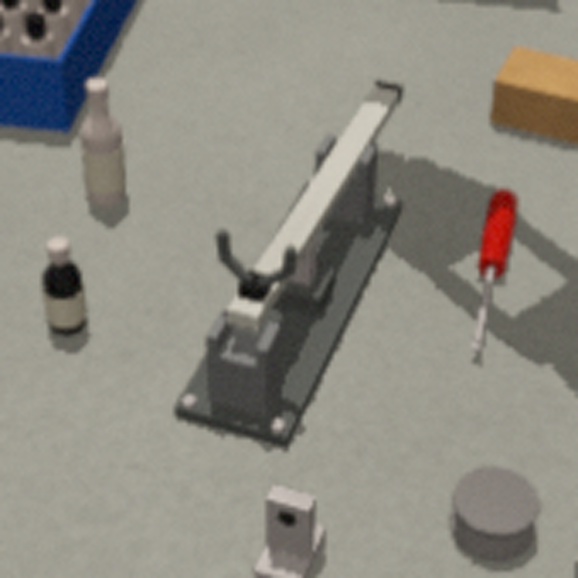

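```bash
cat >> h.py <<'E'
def bar(n="side"):
    s=manip.sense();d=snapshot(n);S=tostand(cloud(d,s)).reshape(-1,3);S=S[np.isfinite(S).all(1)]
    m=(abs(S[:,1])<.009)&(S[:,0]<.06)&(S[:,0]>-.26)&(S[:,2]>.05)&(S[:,2]<.105);B=S[m]
    for _ in range(4):
        f=np.polyfit(B[:,0],B[:,2],1);r=abs(B[:,2]-np.polyval(f,B[:,0]));B=B[r<max(.003,2*r.std())]
    m=(abs(S[:,1])<.011)&(abs(S[:,2]-np.polyval(f,S[:,0]))<.006)&(S[:,0]<0)&(S[:,0]>-.28)
    m2=(abs(S[:,1])<.016)&(abs(S[:,2]-np.polyval(f,S[:,0]))<.004)&(S[:,0]<.06)&(S[:,0]>-.26)
    print(n,"n",len(B),"slope",f[0].round(4),"z0",f[1].round(4),"tail",np.percentile(S[m,0],[0,1]).round(4),"yline",np.polyfit(S[m2,0],S[m2,1],1).round(4)); return d
E
python3 -m crank '[[0,0.045,0,0,0],[0,0.045,0,0,0],[0,0.045,0,0,0],[0,0.03,0,0,0],[0,0,0,0,0]]'
python3 - <<'E'
from h import *
plan(None)
d=bar();bar("wrist");bar("top")
E
```

```text
t: 3.65
tcp_pos: [0.4673, -0.2644, 0.0525]
tool_rot: [-0.543, -0.456, 0.544, -0.449]
force: [-1.1, 0.4, 0.2]
finger_gap: 0.001
t 3.65 tcp [ 0.4673 -0.2644  0.0525] stand [-0.2866  0.0035  0.0525] yaw y-axis deg -10.38 x [-0.0069  0.0061 -1.    ] F [-1.15  0.35  0.18] gap 0.001
side n 356 slope 0.0792 z0 0.0847 tail [-0.2798 -0.278 ] yline [-0.0072 -0.0007]
wrist n 8383 slope 0.0738 z0 0.0835 tail [-0.2799 -0.2791] yline [ 0.0019 -0.0019]
top n 321 slope 0.0772 z0 0.0855 tail [-0.1844 -0.1786] yline [ 0.002  -0.0031]
```

```bash
python3 -m crank '[[0,0,0.004,-0.01,0],[0,0,0,-0.008,0],[0,0,0,-0.004,0],[0,0,0,-0.004,0],[0,0,0,-0.004,0]]';python3 -m crank '[[0,0,0,-0.004,0],[0,0,0,-0.004,0],[0,0,0,-0.004,0],[0,0,0,0,0]]'
python3 - <<'E'
from h import *
plan(None)
bar();d=bar("wrist");zoom(d,0,0,512,384,1.5,"w2")
E
```

```text
t: 4.3
tcp_pos: [0.4803, -0.239, 0.0572]
tool_rot: [-0.543, -0.451, 0.543, -0.454]
force: [-1.1, -6.6, 2.7]
finger_gap: 0.001
t: 4.7
tcp_pos: [0.4836, -0.2285, 0.0577]
tool_rot: [0.544, 0.45, -0.543, 0.455]
force: [-0.5, -4.8, 4.3]
finger_gap: 0.001
t 4.7 tcp [ 0.4836 -0.2285  0.0577] stand [-0.2484 -0.006   0.0577] yaw y-axis deg -10.44 x [ 0.0053 -0.0058 -1.    ] F [-0.53 -4.8   4.29] gap 0.001
side n 365 slope 0.0785 z0 0.0846 tail [-0.2506 -0.2432] yline [0.0087 0.001 ]
wrist n 9350 slope 0.0738 z0 0.0835 tail [-0.2412 -0.2366] yline [ 0.0106 -0.0019]
```

View pics/w2.png

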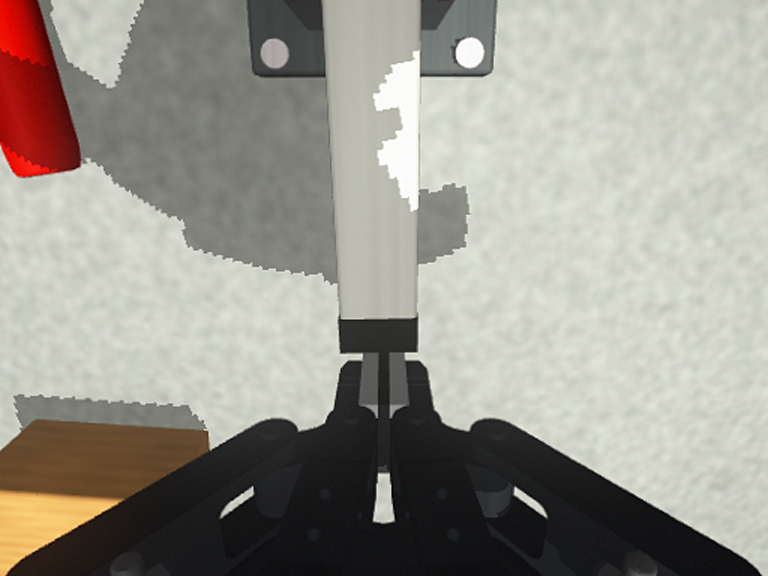

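```bash
python3 -m crank '[[0,0,-0.002,-0.004,0],[0,0,-0.001,-0.004,0],[0,0,0,0,0],[0,0,0,0.008,0],[0,0,0,0,0]]'
python3 - <<'E'
from h import *
plan(None)
bar("wrist")
E
python3 -m crank '[[0,0,0,-0.006,0],[0,0,0,-0.005,0],[0,0,0,-0.005,0],[0,0,0,0.008,0],[0,0,0,0,0]]'
python3 - <<'E'
from h import *
plan(None)
bar("wrist")
E
```

```text
t: 5.3
tcp_pos: [0.4782, -0.2258, 0.0563]
tool_rot: [0.544, 0.452, -0.544, 0.452]
force: [0.8, -0.1, -0.8]
finger_gap: 0.002
t 5.3 tcp [ 0.4782 -0.2258  0.0563] stand [-0.2467 -0.0003  0.0563] yaw y-axis deg -10.55 x [-0.e+00  3.e-04 -1.e+00] F [ 0.83 -0.08 -0.84] gap 0.002
wrist n 9579 slope 0.0711 z0 0.0833 tail [-0.2395 -0.2384] yline [-0.0058 -0.0032]
t: 5.85
tcp_pos: [0.4797, -0.2173, 0.0562]
tool_rot: [0.544, 0.452, -0.544, 0.452]
force: [1.1, -0.8, 0.2]
finger_gap: -0.003
t 5.85 tcp [ 0.4797 -0.2173  0.0562] stand [-2.381e-01 -2.000e-04  5.620e-02] yaw y-axis deg -10.5 x [-4.e-04  8.e-04 -1.e+00] F [ 1.09 -0.84  0.17] gap -0.003
wrist n 14223 slope -0.0748 z0 0.0835 tail [-0.2493 -0.2418] yline [-0.0111 -0.0051]
```

Run:
```python
from h import *
d=bar("wrist");zoom(d,0,0,512,384,1.5,"w3")
d=bar();zoom(d,180,130,350,300,3.4,"s3")
```

```text
wrist n 14360 slope -0.0757 z0 0.0837 tail [-0.2498 -0.242 ] yline [-0.0123 -0.0052]
side n 407 slope -0.0505 z0 0.0839 tail [-0.2431 -0.231 ] yline [ 0.0002 -0.0001]
```

View pics/w3.png

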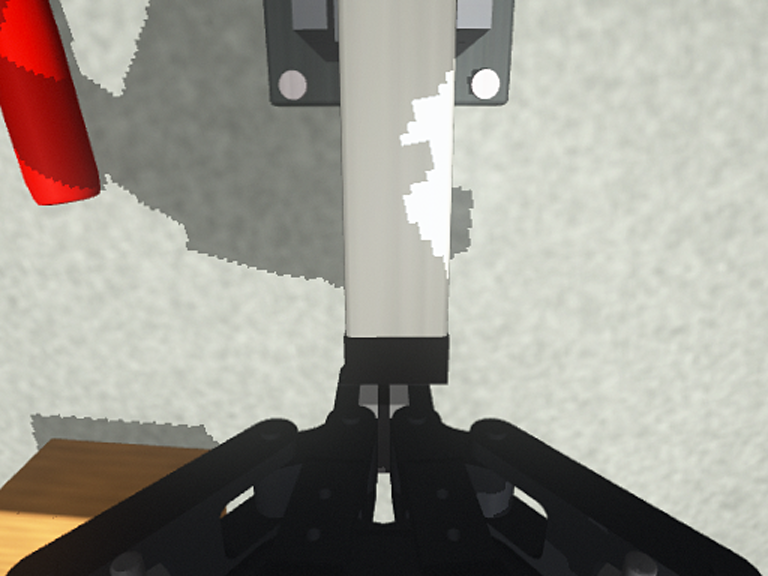

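View pics/s3.png

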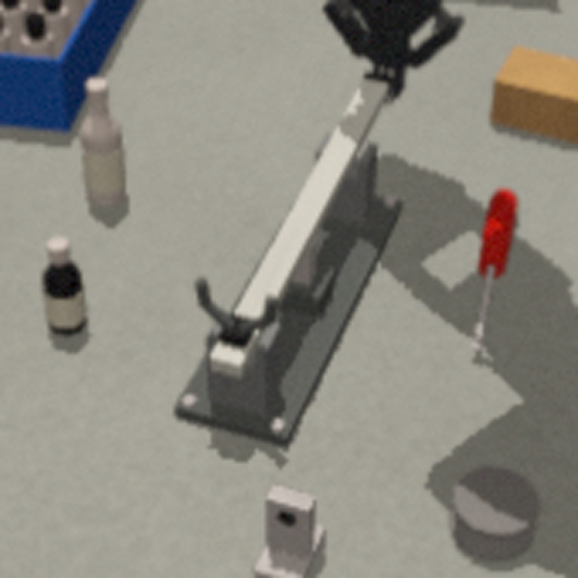

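```bash
cat >> h.py <<'E'
def border(save=None):
    """plug/tube colour border in wrist view -> stand coords"""
    s=manip.sense();d=snapshot("wrist");S=tostand(cloud(d,s));g=d["image"].min(2).astype(float)
    out=[]
    m=(abs(S[...,1])<.008)&(S[...,2]>.05)&(S[...,2]<.115)&(S[...,0]<-.1)
    for c in range(180,340):
        v=np.where(m[:,c])[0]
        v=v[g[v,c]>100]
        if len(v)>20: out.append(S[v.max(),c])
    o=np.array(out);print("border",len(o),np.median(o,0).round(4) if len(o) else None)
    if save: zoom(d,0,0,512,384,1.5,save)
    return d
E
python3 - <<'E'
from h import *
border()
E
python3 -m crank '[[0,-0.03,0.001,0.01,0],[0,-0.035,0,0,0],[0,0,0,0,0]]'
python3 - <<'E'
from h import *
plan(None);border("w4");bar("wrist")
E
```

```text
border 49 [-0.2052  0.0003  0.0874]
t: 6.35
tcp_pos: [0.4813, -0.2292, 0.1249]
tool_rot: [0.544, 0.449, -0.543, 0.455]
force: [0.8, -0.0, 0.8]
finger_gap: 0.001
t 6.35 tcp [ 0.4813 -0.2292  0.1249] stand [-0.2495 -0.004   0.1249] yaw y-axis deg -10.5 x [ 0.0066 -0.0048 -1.    ] F [ 0.85 -0.03  0.79] gap 0.001
border 32 [-0.2033  0.0003  0.0987]
wrist n 5832 slope -0.0662 z0 0.0837 tail [-0.2162 -0.2147] yline [ 0.0028 -0.0029]
```

View pics/w4.png

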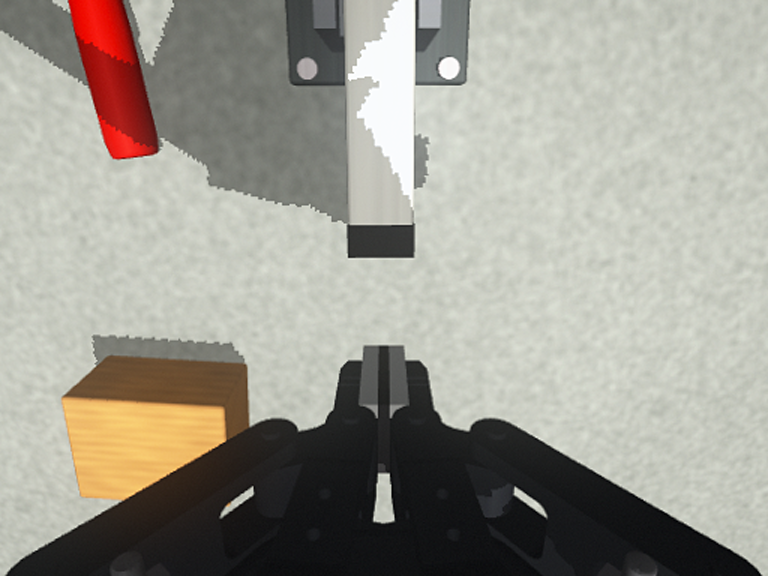

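```bash
python3 -m crank '[[0,0,0,-0.023,0],[0,0,0,-0.022,0],[0,0.012,0,0,0],[0,0.008,0,0,0],[0,0,0,0,0]]'
python3 - <<'E'
from h import *
plan(None);bar("side")
E
```

```text
t: 6.95
tcp_pos: [0.486, -0.1829, 0.0992]
tool_rot: [-0.543, -0.454, 0.544, -0.451]
force: [0.0, 0.6, 0.0]
finger_gap: -0.001
t 6.95 tcp [ 0.486  -0.1829  0.0992] stand [-2.032e-01 -1.000e-04  9.920e-02] yaw y-axis deg -10.5 x [-0.0036  0.0021 -1.    ] F [0.02 0.65 0.01] gap -0.001
side n 384 slope -0.0145 z0 0.084 tail [-0.2207 -0.2118] yline [ 0.0001 -0.0003]
```

```bash
sed -i 's/(S\[:,0\]>-.26)&(S\[:,2\]>.05)&(S\[:,2\]<.105);B/(S[:,0]>lo)\&(S[:,2]>.05)\&(S[:,2]<.105);B/; s/def bar(n="side")/def bar(n="side",lo=-.18)/' h.py
python3 - <<'E'
from h import *
d=bar("side");bar("top");zoom(d,180,100,350,270,3.4,"s5");d=snapshot("wrist");zoom(d,0,0,512,384,1.5,"w5")
E
```

```text
side n 337 slope 0.0215 z0 0.084 tail [-0.2199 -0.2157] yline [ 0.0018 -0.0001]
top n 294 slope 0.032 z0 0.0849 tail [-0.1895 -0.1872] yline [ 0.0013 -0.0036]
```

View pics/s5.png

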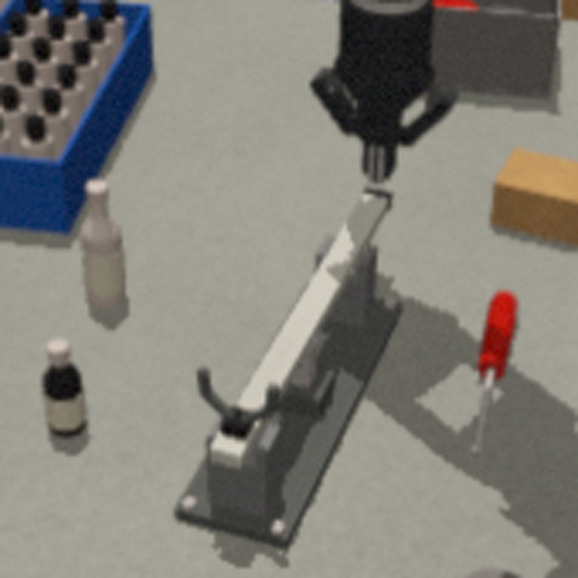

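View pics/w5.png

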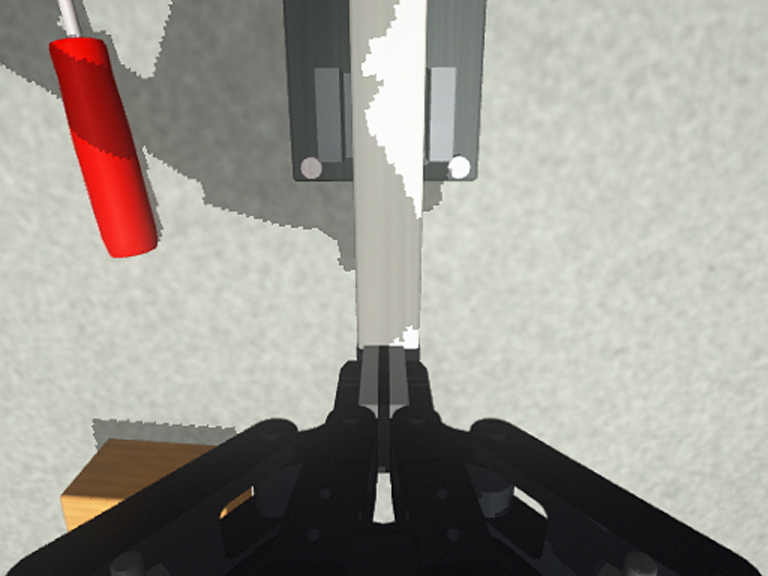

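```bash
python3 -m crank '[[0,-0.02,0,0,0],[0,0,0,0,0]]'
python3 - <<'E'
from h import *
plan(None)
bar("wrist",-.17);bar("side");border();bar("wrist",-.17);bar("side");bar("wrist",-.17)
E
```

```text
t: 7.35
tcp_pos: [0.4886, -0.1845, 0.1231]
tool_rot: [0.544, 0.45, -0.543, 0.454]
force: [0.9, -0.6, -0.2]
finger_gap: -0.001
t 7.35 tcp [ 0.4886 -0.1845  0.1231] stand [-0.2042 -0.003   0.1231] yaw y-axis deg -10.52 x [ 0.0041 -0.0027 -1.    ] F [ 0.91 -0.56 -0.2 ] gap -0.001
wrist n 5434 slope -0.0337 z0 0.0838 tail [-0.2164 -0.2099] yline [ 0.0031 -0.0029]
side n 345 slope -0.0001 z0 0.0838 tail [-0.2191 -0.2162] yline [ 0.0005 -0.0001]
border 29 [-0.2054  0.0005  0.0789]
wrist n 5207 slope 0.0264 z0 0.0839 tail [-0.2169 -0.2134] yline [ 0.0118 -0.0011]
side n 336 slope 0.0015 z0 0.0838 tail [-0.2198 -0.217 ] yline [ 0.0018 -0.0002]
wrist n 5551 slope -0.0281 z0 0.084 tail [-0.216  -0.2079] yline [ 0.0057 -0.0026]
```

```bash
for i in 1 2 3; do python3 -m crank '[[0,0,0,0,0],[0,0,0,0,0],[0,0,0,0,0],[0,0,0,0,0],[0,0,0,0,0]]' >/dev/null; done;  python3 - <<'E'
from h import *
plan(None)
for i in range(2): bar("wrist",-.17);bar("side")
border()
E
```

```text
t 9.15 tcp [ 0.4872 -0.1832  0.1213] stand [-0.2032 -0.0014  0.1213] yaw y-axis deg -10.48 x [ 0. -0. -1.] F [ 0.13  0.6  -0.61] gap 0.0
wrist n 5439 slope -0.0136 z0 0.0838 tail [-0.2169 -0.2097] yline [ 0.0047 -0.0027]
side n 337 slope 0.0085 z0 0.0838 tail [-0.2214 -0.2174] yline [ 0.0025 -0.0002]
wrist n 5285 slope 0.0116 z0 0.0838 tail [-0.2174 -0.2117] yline [ 0.0067 -0.0023]
side n 342 slope -0.0049 z0 0.0838 tail [-0.2202 -0.2175] yline [ 0.002  -0.0002]
border 31 [-0.2047  0.0003  0.0881]
```

```bash
python3 -m crank '[[0,-0.05,0,0,0],[0.07,-0.05,0,0,0],[0.07,0,-0.014,-0.047,0],[0.07,0,-0.014,-0.047,0],[0.07,0,-0.014,-0.047,0]]';python3 -m crank '[[0.07,0,-0.014,-0.047,0],[0.07,0,-0.014,-0.047,0],[0.07,0,-0.014,-0.047,0],[0.07,0,-0.014,-0.047,0],[0.07,0,-0.014,-0.047,0]]';python3 -m crank '[[0.07,0,-0.014,-0.047,0],[0.07,0,-0.014,-0.047,-0.144],[0.07,0,-0.014,-0.047,-0.144],[0.07,0,0,0,-0.144],[0.07,0,0,0,-0.144]]';python3 -m crank '[[0.07,0,0,0,-0.144],[0.07,0,0,0,-0.144],[0.07,0,0,0,-0.144],[0.07,0,0,0,-0.144],[0.07,0,0,0,-0.144]]'
python3 - <<'E'
from h import *
plan([.4734,.3688,.15]);bar("side")
d=snapshot("wrist");zoom(d,0,0,512,384,1.5,"w6")
E
```

```text
t: 9.9
tcp_pos: [0.4713, -0.0357, 0.2219]
tool_rot: [0.544, 0.451, -0.544, 0.452]
force: [1.5, 0.4, 0.3]
finger_gap: 0.678
t: 10.4
tcp_pos: [0.4449, 0.2089, 0.2215]
tool_rot: [0.544, 0.452, -0.543, 0.452]
force: [0.6, -1.1, 0.3]
finger_gap: 0.819
t: 10.9
tcp_pos: [0.4218, 0.3538, 0.2211]
tool_rot: [0.39, 0.59, -0.39, 0.59]
force: [-0.1, -0.5, 1.0]
finger_gap: 0.817
t: 11.4
tcp_pos: [0.4227, 0.3519, 0.2212]
tool_rot: [0.158, 0.689, -0.158, 0.689]
force: [0.1, 1.0, -0.4]
finger_gap: 0.82
t 11.4 tcp [0.4227 0.3519 0.2212] stand [0.3113 0.1591 0.2212] yaw y-axis deg 64.11 x [-3.e-04 -2.e-04 -1.e+00] F [ 0.13  0.98 -0.36] gap 0.82
  tool shift [0.0712 0.0374 0.0382]
side n 211 slope -0.0005 z0 0.0839 tail [-0.1207 -0.1094] yline [ 0.0491 -0.001 ]
```

View pics/w6.png

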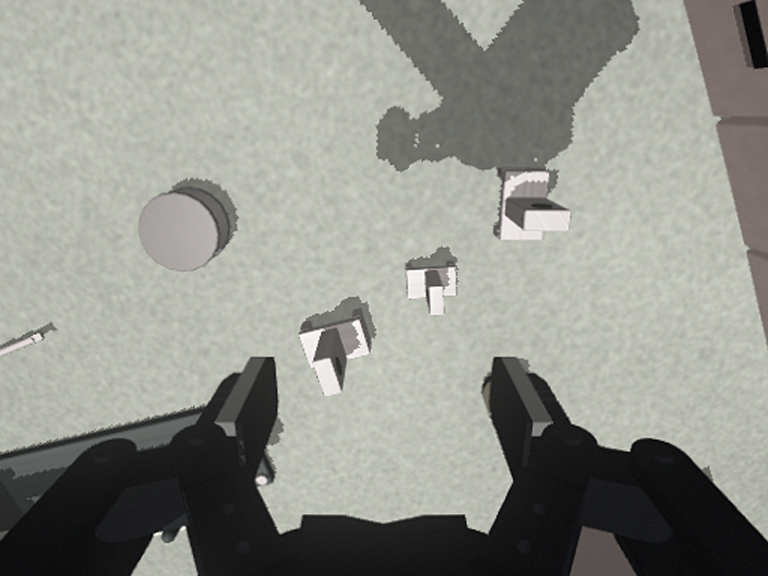

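```bash
cat >> h.py <<'E'
def saddle(c,rad=.03):
    s=manip.sense();d=snapshot("wrist");P=cloud(d,s).reshape(-1,3);P=P[np.isfinite(P).all(1)]
    m=np.hypot(P[:,0]-c[0],P[:,1]-c[1])<rad;P=P[m]
    t=P[P[:,2]>.047];r=P[(P[:,2]>.012)&(P[:,2]<.024)]
    for n,q in(("tab",t),("roof",r)):
        b=cv2.minAreaRect((q[:,:2]*1000).astype(np.float32));print(n,len(q),np.round(b[0],1),np.round(b[1],1),round(b[2],1),q[:,2].max().round(4))
    return d
E
python3 - <<'E'
from h import *
saddle((.473,.368))
d=bar("side")
E
```

```text
tab 349 [467.1 374.5] [13.5 42.5] 57.4 0.2918
roof 491 [475.2 369.3] [38.  24.2] 68.7 0.024
side n 211 slope -0.0035 z0 0.0841 tail [-0.1103 -0.1023] yline [ 0.0477 -0.0011]
```

```bash
python3 -m crank '[[0.045,0.03,0.02,0.02,0],[0.045,0.03,0.018,0.018,-0.08],[0.045,0,0,0,0],[0.045,0,0,0,0]]'
python3 - <<'E'
from h import *
d=saddle((.475,.369));plan([.475,.3692,.024]);zoom(d,0,0,512,384,1.5,"w7")
E
```

```text
t: 12.0
tcp_pos: [0.4732, 0.3689, 0.1603]
tool_rot: [0.133, 0.695, -0.134, 0.693]
force: [-0.2, 0.6, 1.2]
finger_gap: 0.525
tab 13771 [469.5 371.2] [55.2 33.1] 69.1 0.2544
roof 745 [475.1 369.2] [37.4 24.1] 68.1 0.0239
t 12.05 tcp [0.4732 0.3691 0.1614] stand [0.3374 0.1126 0.1614] yaw y-axis deg 68.24 x [-1.1e-03 -4.0e-04 -1.0e+00] F [-1.03  0.47  0.44] gap 0.529
  tool shift [0.1374 0.0009 0.0018]
```

View pics/w7.png

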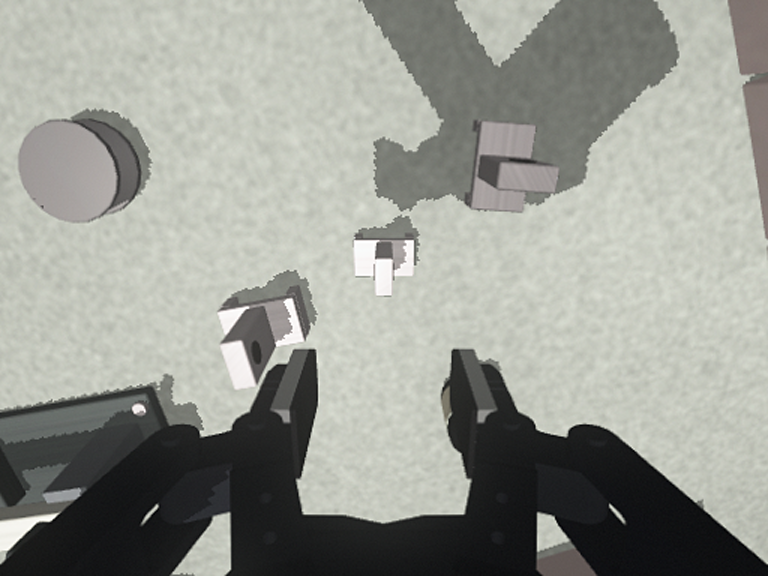

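```bash
python3 -m crank '[[0.045,0.04,0.001,0.002,0],[0.045,0.04,0,0,0],[0.045,0.03,0,0,0],[0.045,0.02,0,0,0],[0.045,0.007,0,0,0]]'; python3 -m crank '[[0.045,0,0,0,0],[0.045,0,0,0,0]]'
python3 - <<'E'
from h import *
plan([.475,.3692,.024]);d=snapshot("wrist");zoom(d,0,0,512,384,1.5,"w8")
d=snapshot("side");zoom(d,180,200,350,384,3.2,"s8")
E
```

```text
t: 12.55
tcp_pos: [0.4746, 0.3691, 0.024]
tool_rot: [0.133, 0.695, -0.133, 0.694]
force: [-0.0, -0.2, 0.8]
finger_gap: 0.526
t: 12.75
tcp_pos: [0.4768, 0.3701, 0.0262]
tool_rot: [0.133, 0.694, -0.132, 0.695]
force: [0.7, -0.1, 0.3]
finger_gap: 0.521
t 12.75 tcp [0.4768 0.3701 0.0262] stand [0.339  0.1092 0.0262] yaw y-axis deg 68.35 x [ 0.0027  0.0014 -1.    ] F [ 0.7  -0.12  0.33] gap 0.521
  tool shift [ 0.0022 -0.0015 -0.0014]
```

View pics/w8.png

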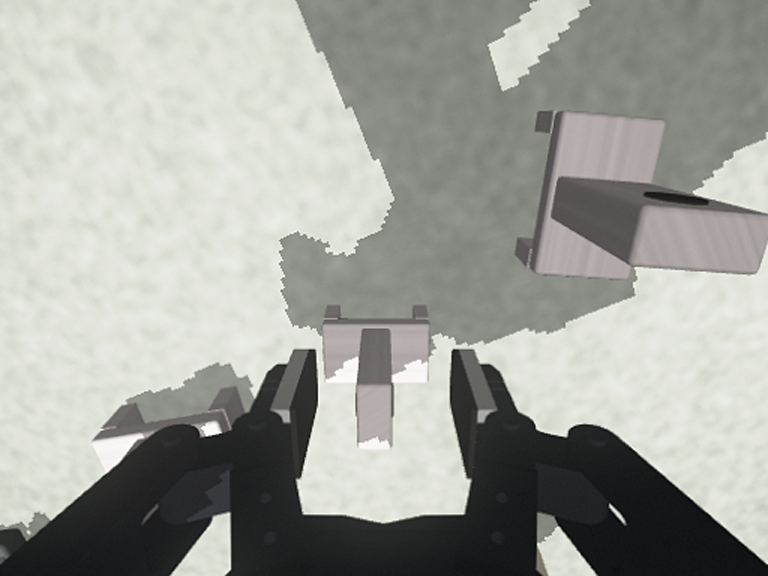

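View pics/s8.png

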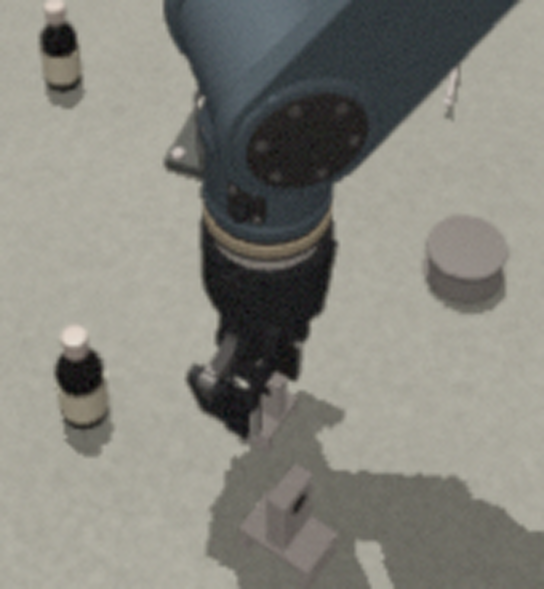

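```bash
python3 -m crank '[[0.03,0.001,-0.002,-0.001,0],[0.015,0,0,0,0],[0.0,0,0,0,0],[0,0,0,0,0],[0,0,0,0,0]]' 35
python3 - <<'E'
from h import *
plan(None);d=snapshot("wrist");zoom(d,0,0,512,384,1.5,"w9")
E
```

```text
t: 13.35
tcp_pos: [0.4743, 0.3679, 0.0238]
tool_rot: [0.133, 0.695, -0.133, 0.695]
force: [-1.1, -0.5, 5.6]
finger_gap: 0.109
t 13.35 tcp [0.4743 0.3679 0.0238] stand [0.3364 0.1112 0.0238] yaw y-axis deg 68.35 x [-0.e+00 -1.e-04 -1.e+00] F [-1.1  -0.55  5.6 ] gap 0.109
```

View pics/w9.png

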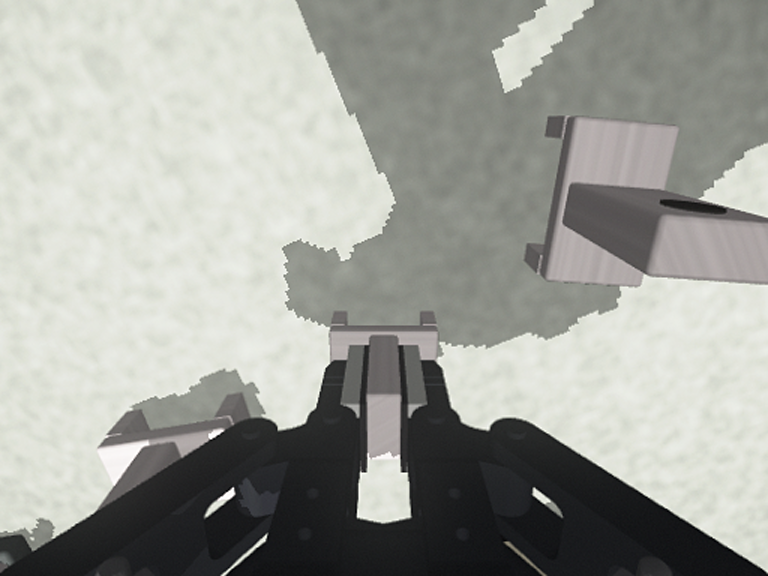

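```bash
python3 -m crank '[[0,-0.02,0,0,0],[0,-0.04,0,0,0],[0,-0.05,0,0,0.1375],[0,-0.05,0,0,0.1375],[0,-0.05,0,0,0.1375]]'; python3 -m crank '[[0,0,0,0,0.1375],[0,0,0,0,0.1375],[0,0,0,0,0.1375],[0,0,0,0,0.1375],[0,0,0,0,0.1375]]';  python3 -m crank '[[0,0,0,0,0.1375],[0,0,0,0,0.1375],[0,0,0,0,0]]'
python3 - <<'E'
from h import *
plan(toworld([0,0,.2]));d=snapshot("wrist");zoom(d,0,0,512,384,1.5,"w10")
E
```

```text
t: 13.9
tcp_pos: [0.474, 0.3678, 0.2347]
tool_rot: [0.274, 0.652, -0.274, 0.652]
force: [1.5, 0.5, -0.8]
finger_gap: 0.109
t: 14.4
tcp_pos: [0.4741, 0.3679, 0.2328]
tool_rot: [0.477, 0.521, -0.478, 0.521]
force: [0.4, -0.3, -1.1]
finger_gap: 0.113
t: 14.7
tcp_pos: [0.4741, 0.3679, 0.2328]
tool_rot: [-0.543, -0.453, 0.544, -0.452]
force: [-0.3, -0.1, -1.2]
finger_gap: 0.109
t 14.7 tcp [0.4741 0.3679 0.2328] stand [0.3364 0.1114 0.2328] yaw y-axis deg -10.41 x [-7.e-04 -3.e-04 -1.e+00] F [-0.26 -0.08 -1.19] gap 0.109
  tool shift [0.0328 0.1112 0.3364]
```

View pics/w10.png

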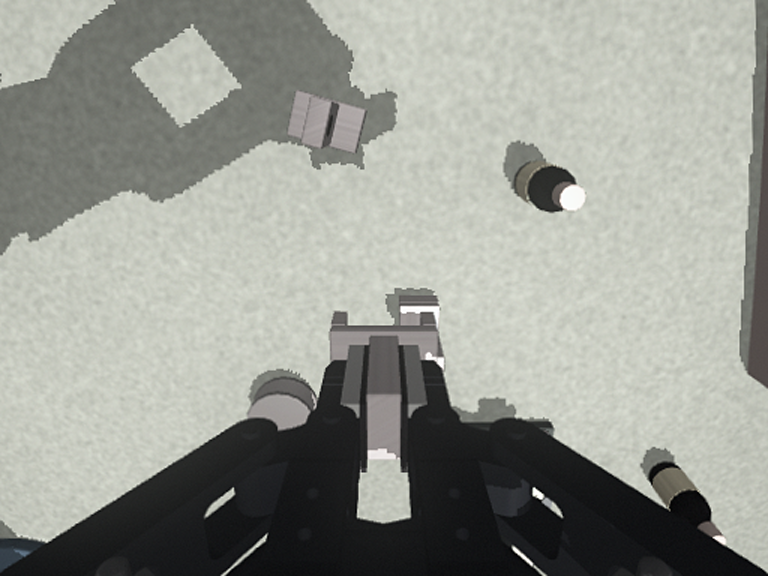

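```bash
python3 -m crank '[[0,0,0.012,0.047,0],[0,0,0.012,0.047,0],[0,0,0.012,0.047,0],[0,0,0.012,0.047,0],[0,0,0.012,0.047,0]]'; python3 -m crank '[[0,0,0.012,0.047,0],[0,0,0.012,0.047,0],[0,0,0.012,0.047,0],[0,0,0.012,0.047,0],[0,0,0.003,0.015,0]]';  python3 -m crank '[[0,0,0,0,0],[0,0,0,0,0],[0,0,0,0,0]]'
python3 - <<'E'
from h import *
plan(toworld([0,0,.2]))
s=manip.sense();d=snapshot("wrist");zoom(d,0,0,512,384,1.5,"w11")
P=cloud(d,s).reshape(-1,3);P=P[np.isfinite(P).all(1)];S=tostand(P)
np.save("w11.npy",S)
m=(S[:,2]>.009)&(S[:,2]<.016)&(abs(S[:,0])<.17)&(abs(S[:,1])<.07);b=cv2.minAreaRect((S[m,:2]*1000).astype(np.float32));print("base",m.sum(),b)
for lo,hi in((-.16,-.08),(.08,.16)):
    m=(S[:,2]>.074)&(S[:,2]<.0795)&(abs(abs(S[:,1])-.018)<.008)&(S[:,0]>lo)&(S[:,0]<hi);Q=S[m];
    if len(Q): print("rest",len(Q),np.percentile(Q[:,0],[1,99]).round(4),np.percentile(Q[:,1],[1,99]).round(4))
bar("wrist");bar("side")
E
```

```text
t: 15.25
tcp_pos: [0.4907, 0.1243, 0.2333]
tool_rot: [0.543, 0.453, -0.542, 0.454]
force: [1.5, -0.3, -0.1]
finger_gap: 0.111
t: 15.75
tcp_pos: [0.5053, -0.0875, 0.2335]
tool_rot: [0.544, 0.451, -0.544, 0.453]
force: [0.7, 0.9, -0.9]
finger_gap: 0.112
t: 16.05
tcp_pos: [0.5037, -0.0813, 0.2331]
tool_rot: [-0.543, -0.454, 0.543, -0.453]
force: [1.0, -0.3, -0.6]
finger_gap: 0.112
t 16.05 tcp [ 0.5037 -0.0813  0.2331] stand [-0.1     0.0008  0.2331] yaw y-axis deg -10.29 x [-9.e-04  9.e-04 -1.e+00] F [ 0.97 -0.28 -0.63] gap 0.112
  tool shift [ 0.0332  0.0011 -0.1   ]
base 8568 ((-43.807281494140625, -2.611083984375), (210.5528106689453, 90.65760040283203), 0.37953707575798035)
rest 459 [-0.1345 -0.1053] [-0.0255  0.02  ]
wrist n 4208 slope -0.0018 z0 0.0838 tail [-0.1497 -0.148 ] yline [ 0.0029 -0.0032]
side n 346 slope -0.0024 z0 0.0838 tail [-0.2181 -0.2163] yline [ 0.0024 -0.0001]
```

View pics/w11.png

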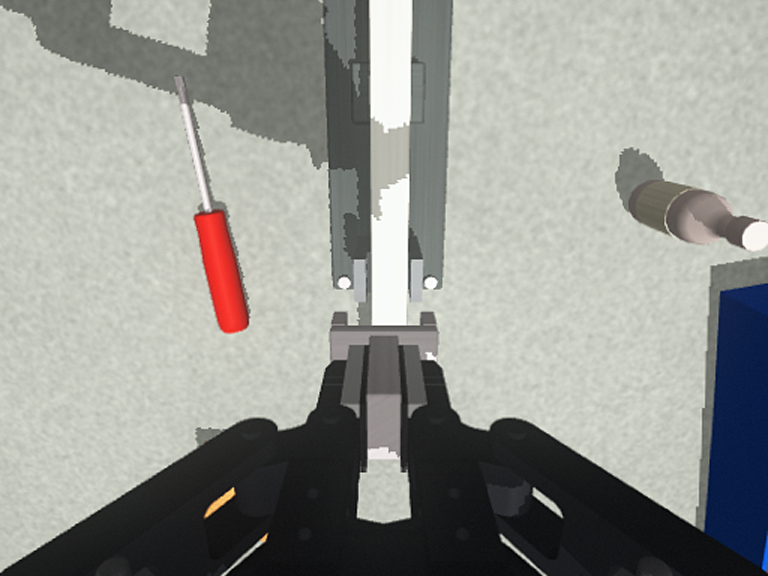

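```bash
python3 -m crank '[[0,0,0.002,-0.033,0],[0,0,0.002,-0.034,0],[0,0,0,-0.0335,0],[0,0.03,0,0,0],[0,0.03,0,0,0]]'; python3 -m crank '[[0,0.03,0,0,0],[0,0.015,0,0,0],[0,0,0,0,0],[0,0,0,0,0]]'
python3 - <<'E'
from h import *
plan(toworld([0.0005,-.0032,.096]))
s=manip.sense();d=snapshot("wrist");zoom(d,0,0,512,384,1.5,"w12")
S=tostand(cloud(d,s));np.savez("w12.npz",S=S)
B=S.reshape(-1,3);B=B[np.isfinite(B).all(1)]
m=(abs(B[:,2]-.084)<.004)&(abs(B[:,1])<.02)&(B[:,0]>.02)&(B[:,0]<.07);Q=B[m];print(m.sum(),np.percentile(Q[:,1],[1,50,99]).round(4))
for a in (.025,.035,.045,.055):
    q=Q[abs(Q[:,0]-a)<.004]
    if len(q)>10: print(a,q[:,1].min().round(4),q[:,1].max().round(4),q[:,2].mean().round(4))
d=bar("side",-.15);zoom(d,180,100,350,270,3.4,"s12")
E
```

```text
t: 16.7
tcp_pos: [0.5273, 0.0174, 0.1737]
tool_rot: [0.543, 0.453, -0.541, 0.455]
force: [0.2, -0.5, -1.8]
finger_gap: 0.115
t: 17.1
tcp_pos: [0.5266, 0.0158, 0.1285]
tool_rot: [0.543, 0.453, -0.543, 0.453]
force: [0.2, -0.2, 0.5]
finger_gap: 0.107
t 17.1 tcp [0.5266 0.0158 0.1285] stand [-0.0003 -0.004   0.1285] yaw y-axis deg -10.36 x [ 2.e-04 -0.e+00 -1.e+00] F [ 0.18 -0.22  0.51] gap 0.107
  tool shift [ 0.0325 -0.0008 -0.0008]
3226 [-0.0147 -0.0029  0.0088]
0.025 -0.0149 0.009 0.0839
0.035 -0.0147 0.0088 0.0839
0.045 -0.0144 0.0086 0.0838
0.055 -0.015 0.0091 0.0838
side n 250 slope -0.001 z0 0.0838 tail [-0.2209 -0.2108] yline [-0.0312  0.0003]
```

View pics/w12.png

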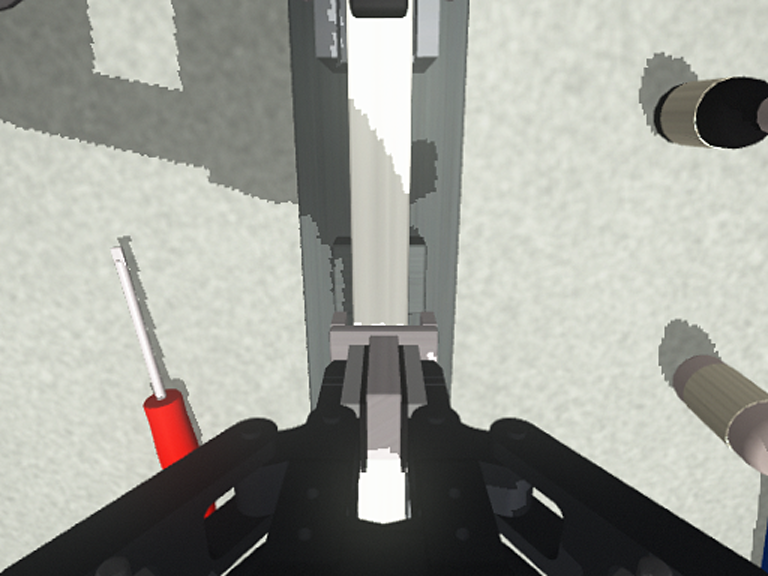

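View pics/s12.png

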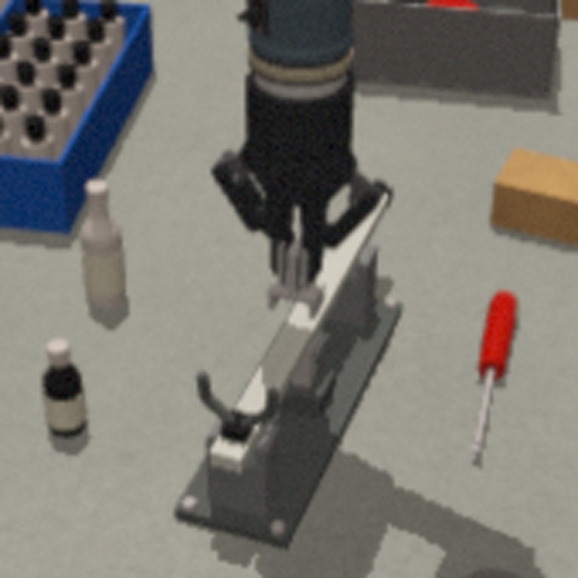

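```bash
python3 -m crank '[[0,0.008,-0.001,-0.001,0],[0,0.006,0,0,0],[0,0.002,0,0,0],[0,0,0,0,0],[0,0,0,0,0]]'
python3 - <<'E'
from h import *
plan(toworld([0.0005,-.0032,.096]))
d=snapshot("wrist");cv2.imwrite("pics/w13.png",cv2.resize(d["image"][140:320,180:340],None,fx=3.3,fy=3.3,interpolation=cv2.INTER_CUBIC))
E
```

```text
t: 17.7
tcp_pos: [0.5256, 0.0163, 0.1123]
tool_rot: [-0.543, -0.452, 0.543, -0.452]
force: [0.9, 0.4, -0.4]
finger_gap: 0.111
t 17.7 tcp [0.5256 0.0163 0.1123] stand [-0.     -0.003   0.1123] yaw y-axis deg -10.44 x [-0. -0. -1.] F [ 0.86  0.38 -0.36] gap 0.111
  tool shift [ 0.0163  0.0002 -0.0005]
```

View pics/w13.png

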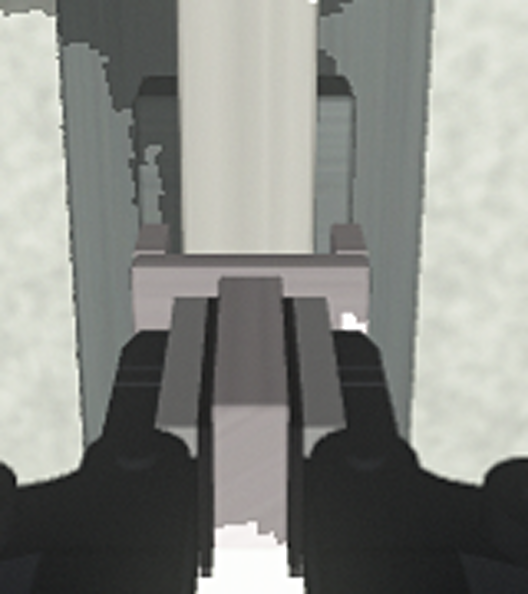

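```bash
python3 -m crank '[[0,0.003,0,0,0],[0,0.003,0,0,0],[0,0.003,0,0,0],[0,0,0,0,0]]'
python3 - <<'E'
from h import *
plan(toworld([0.0005,-.0032,.096]));bar("side",-.15)
d=snapshot("wrist");cv2.imwrite("pics/w14.png",cv2.resize(d["image"][140:320,180:340],None,fx=3.3,fy=3.3,interpolation=cv2.INTER_CUBIC))
E
```

```text
t: 18.15
tcp_pos: [0.5252, 0.0164, 0.1028]
tool_rot: [-0.543, -0.453, 0.544, -0.452]
force: [-0.8, 0.1, -0.2]
finger_gap: 0.114
t 18.15 tcp [0.5252 0.0164 0.1028] stand [ 0.     -0.0025  0.1028] yaw y-axis deg -10.43 x [-1.1e-03  2.0e-04 -1.0e+00] F [-0.85  0.09 -0.16] gap 0.114
  tool shift [ 0.0068  0.0007 -0.0005]
side n 139 slope -0.0027 z0 0.0838 tail [-0.2194 -0.219 ] yline [0.0062 0.0004]
```

View pics/w14.png

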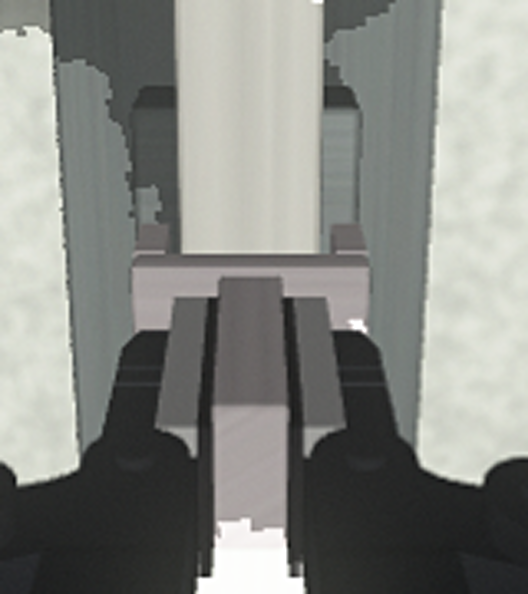

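```bash
python3 -m crank '[[0,0.002,0,0,0],[0,0.002,0,0,0],[0,0.001,0,0,0],[0,0.001,0,0,0],[0,0,0,0,0]]'
python3 - <<'E'
from h import *
plan(toworld([0.0005,-.0032,.096]));bar("side",-.15)
E
```

```text
t: 18.75
tcp_pos: [0.5255, 0.0164, 0.0972]
tool_rot: [-0.543, -0.453, 0.543, -0.452]
force: [-0.3, 0.4, -0.7]
finger_gap: 0.11
t 18.75 tcp [0.5255 0.0164 0.0972] stand [ 0.     -0.0028  0.0972] yaw y-axis deg -10.43 x [-3.e-04  1.e-04 -1.e+00] F [-0.25  0.43 -0.69] gap 0.11
  tool shift [ 0.0012  0.0004 -0.0005]
side n 129 slope 0.0031 z0 0.0837 tail [-0.2218 -0.2209] yline [0.007  0.0003]
```

```bash
for i in 1 2 3; do python3 -m crank '[[0,0.0005,0,0,0],[0,0,0,0,0]]'; done
python3 - <<'E'
from h import *
plan(toworld([0.0005,-.0032,.096]));bar("side",-.15)
E
```

```text
t: 19.0
tcp_pos: [0.5256, 0.0164, 0.0968]
tool_rot: [0.543, 0.452, -0.543, 0.452]
force: [0.2, 0.3, -0.9]
finger_gap: 0.11
t: 19.2
tcp_pos: [0.5255, 0.0164, 0.0963]
tool_rot: [-0.543, -0.453, 0.543, -0.452]
force: [-0.6, -0.6, -0.8]
finger_gap: 0.111
t: 19.4
tcp_pos: [0.5256, 0.0164, 0.0958]
tool_rot: [0.543, 0.452, -0.543, 0.453]
force: [-0.8, 0.3, -0.7]
finger_gap: 0.112
t 19.4 tcp [0.5256 0.0164 0.0958] stand [ 0.0001 -0.003   0.0958] yaw y-axis deg -10.42 x [ 1.e-04 -0.e+00 -1.e+00] F [-0.75  0.3  -0.68] gap 0.112
  tool shift [-0.0002  0.0002 -0.0004]
side n 132 slope -0.0033 z0 0.084 tail [-0.2202 -0.219 ] yline [0.0084 0.0003]
```

```bash
for i in 1 2 3; do python3 -m crank '[[0,0.0005,0,0,0],[0,0,0,0,0]]' | grep -E "tcp|force"; done
```

```text
tcp_pos: [0.5256, 0.0164, 0.0958]
force: [-1.4, 0.4, 4.9]
tcp_pos: [0.5257, 0.0164, 0.0958]
force: [-2.1, 0.5, 7.6]
tcp_pos: [0.5257, 0.0164, 0.0958]
force: [-1.9, -0.1, 12.3]
```

```bash
python3 -m crank '[[0,-0.0012,0,0,0],[0,0,0,0,0],[0.013,0,0,0,0],[0.015,0,0,0,0],[0.018,0,0,0,0]]' 20
python3 - <<'E'
from h import *
plan(None);d=bar("side",-.15);zoom(d,180,100,350,270,3.4,"s15")
d=snapshot("wrist");cv2.imwrite("pics/w15.png",cv2.resize(d["image"][140:320,180:340],None,fx=3.3,fy=3.3,interpolation=cv2.INTER_CUBIC))
E
```

```text
t: 20.55
tcp_pos: [0.5254, 0.0164, 0.0952]
tool_rot: [-0.543, -0.453, 0.544, -0.452]
force: [0.1, -0.5, 0.2]
finger_gap: 0.21
t 20.55 tcp [0.5254 0.0164 0.0952] stand [ 0.     -0.0028  0.0952] yaw y-axis deg -10.43 x [-6.e-04  1.e-04 -1.e+00] F [ 0.11 -0.48  0.24] gap 0.21
side n 116 slope -0.0028 z0 0.0841 tail [-0.2198 -0.2188] yline [0.0045 0.    ]
```

View pics/w15.png

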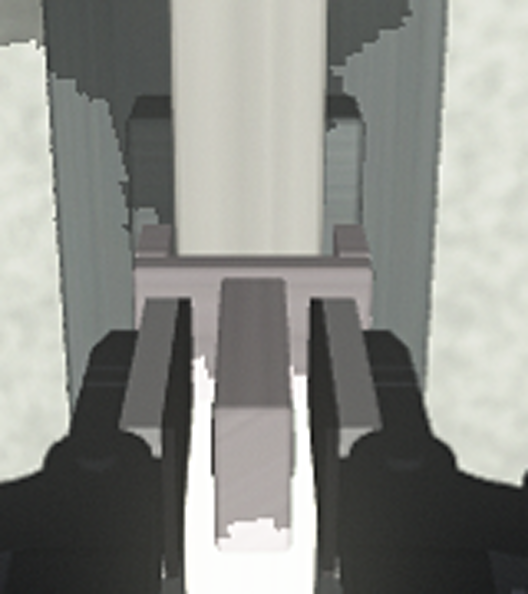

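View pics/s15.png

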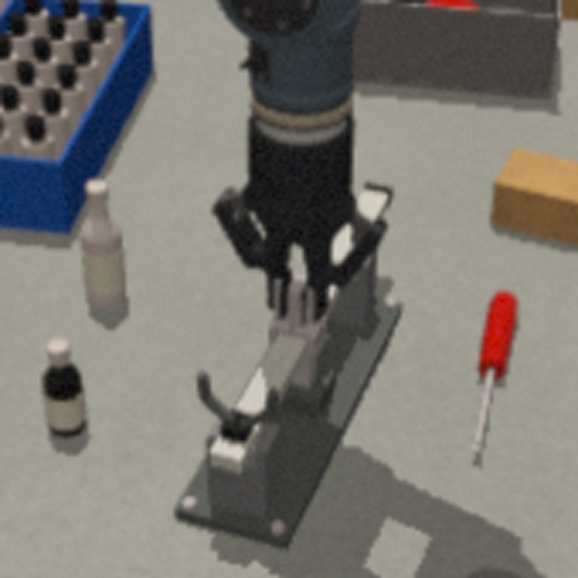

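```bash
python3 -m crank '[[0.024,0,0,0,0],[0.03,0,0,0,0],[0.03,-0.01,0,0,0],[0.03,-0.02,0,0,0],[0.03,-0.03,0,0,0]]'; python3 -m crank '[[0.03,-0.05,0,0,0],[0.03,-0.04,0,0.03,0],[0.03,0,0,0.05,0],[0.03,0,0,0.05,0],[0.03,0,0,0,0]]';  python3 - <<'E'
from h import *
plan(None);d=bar("side",-.18);zoom(d,180,100,350,270,3.4,"s16")
s=manip.sense();d=bar("wrist");zoom(d,0,0,512,384,1.5,"w16")
S=tostand(cloud(d,s)).reshape(-1,3);S=S[np.isfinite(S).all(1)]
m=(abs(S[:,1])<.03)&(abs(S[:,0])<.03)
for lo,hi in((.086,.095),(.12,.133)):
    q=S[m&(S[:,2]>lo)&(S[:,2]<hi)];b=cv2.minAreaRect((q[:,:2]*1000).astype(np.float32));print(lo,len(q),b,np.percentile(q[:,2],[50,95]).round(4))
m=(S[:,2]>.009)&(S[:,2]<.016)&(abs(S[:,0])<.17)&(abs(S[:,1])<.07);print("base",cv2.minAreaRect((S[m,:2]*1000).astype(np.float32)))
E
```

```text
t: 21.15
tcp_pos: [0.5244, 0.0165, 0.1555]
tool_rot: [-0.543, -0.453, 0.544, -0.451]
force: [1.4, -1.0, 0.1]
finger_gap: 0.351
t: 21.65
tcp_pos: [0.502, -0.117, 0.2471]
tool_rot: [-0.545, -0.449, 0.545, -0.452]
force: [0.7, 1.2, -0.6]
finger_gap: 0.349
t 21.65 tcp [ 0.502  -0.117   0.2471] stand [-0.1354 -0.0039  0.2471] yaw y-axis deg -10.8 x [ 0.0028 -0.0037 -1.    ] F [ 0.66  1.18 -0.55] gap 0.349
side n 283 slope -0.0006 z0 0.084 tail [-0.2199 -0.2167] yline [0.0059 0.0007]
wrist n 3238 slope -0.0014 z0 0.0838 tail [-0.2174 -0.2144] yline [ 0.0021 -0.0032]
0.086 991 ((1.0359954833984375, -3.5816612243652344), (24.510251998901367, 38.1088981628418), 0.4429413080215454) [0.0897 0.0912]
0.12 358 ((-2.2621402740478516, -3.5218758583068848), (10.74523639678955, 16.917591094970703), 89.91729736328125) [0.1276 0.1291]
base ((-59.448333740234375, -2.5483322143554688), (182.06307983398438, 90.5645523071289), 0.3813133239746094)
```

View pics/w16.png

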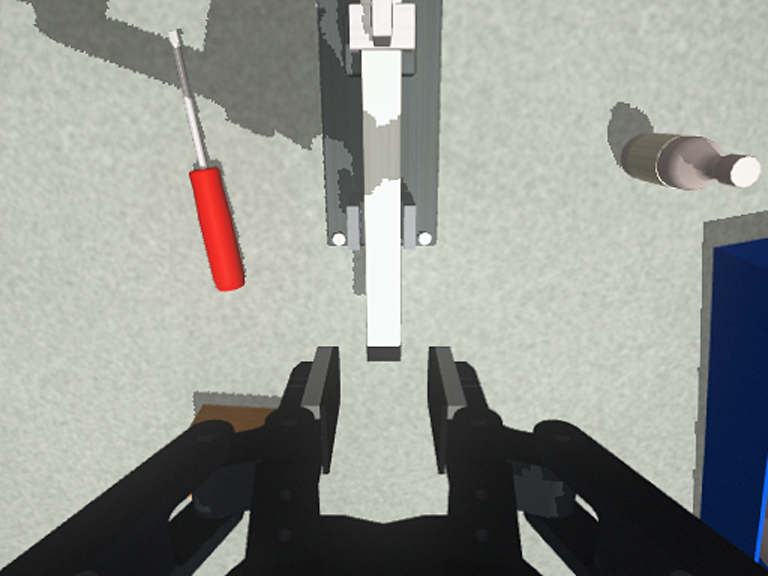

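View pics/s16.png

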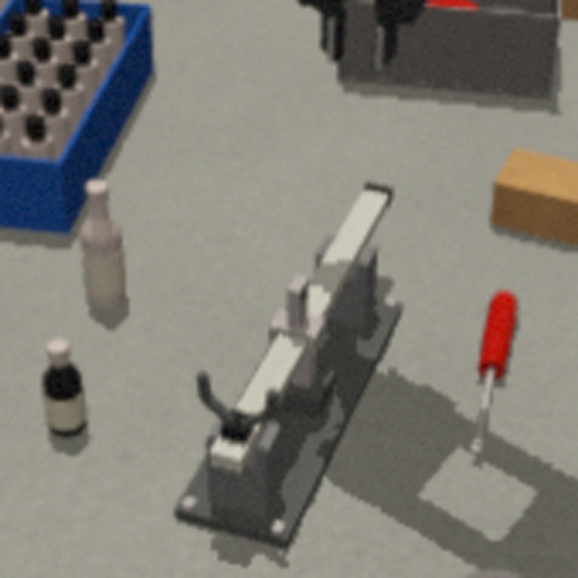

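```bash
for i in 1 2 3; do python3 -m crank '[[0.03,0,0,0,0],[0.03,0,0,0,0],[0.03,0,0,0,0],[0.03,0,0,0,0],[0.03,0,0,0,0]]'>/dev/null; done;  python3 - <<'E'
from h import *
for i in range(2): bar("side");bar("wrist")
E
```

```text
side n 277 slope -0.0022 z0 0.0839 tail [-0.2224 -0.2182] yline [0.0046 0.0005]
wrist n 3231 slope -0.0014 z0 0.0838 tail [-0.2176 -0.2147] yline [ 0.0039 -0.003 ]
side n 280 slope -0.0009 z0 0.0839 tail [-0.2208 -0.2163] yline [0.0039 0.0004]
wrist n 3230 slope -0.0015 z0 0.0838 tail [-0.2176 -0.2148] yline [ 0.0034 -0.0031]
```

```bash
python3 -c "
from station import manip
print(manip.sense()['t'],manip.sign_off())"
```

```text
the job is handed in; nothing more can be done
23.45 None
```

I slid the bar about 36 mm towards its head with a gentle push on the tail. It tipped off the tail rest, rocked between nose-down and tail-down for about two seconds, and settled level on the fulcrum by itself. I then set the smallest saddle astride it over the fulcrum, let go, backed the arm off clear and handed the job in at 23.45 s. No verdict is reported.

What the last checks showed:
- **Level and still:** the bar's slope was between −0.0009 and −0.0022 rad, steady over repeated readings, with its top face at 84 mm.
- **Saddle position:** it is about 1–1.5 mm from the fulcrum's centre along the stand, within 0.5 mm of the bar's centreline, and square to within about 0.5°. The roof top measured about 90 mm, which means fully down.
- **Forces:** the wrist read at most 12 N while I pressed the saddle down, and about 7 N while I pushed the bar.

Where things disagreed or went unchecked:
- **Cameras:** the side and wrist cameras differed by about 3 mm across the stand. I fitted the saddle using the wrist view relative to the bar. Both views put the bar well inside the 8 mm limit.
- **Centring of the balance:** I did not measure how centrally the bar's balance point sits on the fulcrum. I judged it near centre only from the even rocking.
- **Bystanders:** I made no contact with them as far as I know, and those visible in the late pictures had not moved. I did not measure their final positions.

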